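# Hang a cedar block on a snap hook

### The arm

A 7-joint arm with a two-finger parallel gripper is mounted at the origin on the work surface. World frame = base frame: x ahead of the robot, y to its left, z up, the work surface at z = 0. Lengths are in mm, angles in rad, forces in N, time in s.
With the tool pointing down it reaches from about 400 to 875 mm from the base axis. Payload 4.4 kg.
Tool frame: the origin (TCP) lies where the fingers leave the gripper's body, on its centre line; the fingertips stand 73 mm ahead of it and the grasp point (between the pads) lies 54 mm ahead of it; z points along the fingers, y is the line along which they close (so a half turn about z gives the same grasp; the last joint's range is limited). The gripper opens to 85 mm and grips with 20 to 120 N. Pads are 22 mm wide; open, the fingers measure 114 mm over their backs; the gripper's body (76 mm by 85 mm) begins 54 mm behind the grasp point. The pads swing forward as they close: fully open they stand 13 mm farther back than shut.
Start: joints at [1.11, 0.628, 0.038, 1.517, -0.027, 0.996, -0.02], TCP at [250.031, -600.001, 303.913] pointing down, gripper open.
Joint ranges: [-3.06, 3.06], [-0.37, 2.12], [-1.25, 1.32], [0.18, 2.47], [-1.1, 4.24], [0.23, 1.98], [-2.94, 2.94]. Speed limits (rad/s): [2.57, 2.57, 3.14, 3.14, 3.14, 3.14, 3.14].

### API

Orientations are given as [roll, pitch, yaw] about the fixed x, y, z axes, in that order (R = Rz(yaw) Ry(pitch) Rx(roll)).
In Python, from cell import ctrl gives the robot as it stands.
- The arm moves only by the tool send_rows, never from a script. Its argument "rows" is a list that holds one entry, the list of rows, each a list of 6 numbers: the shift along the tool's x, y, z in cm, then the turn, a rotation vector about the tool's x, y, z in rad. In form: [[[tx, ty, tz, wx, wy, wz], ...]]. A call has 1 to 10 rows; each row is the pose to reach, as a shift and turn from the pose commanded when the call began, along the tool's axes at that moment; what a row does not reach only later rows make up. A row lasts 1/10 s, in which the tool goes at most 50 mm and 8.59 degrees, less where a joint would pass 70% of its speed; a pose out of reach is approached as far as the arm can. A call with a gripper value outside its range is refused whole. "grip" is the closure in counts, from 0 (fully open) to 255 (shut), set as the call begins (left out, the last holds). The fingers move at their own pace and stop on an object; the grip force is fixed at half the most. Time passes only in rows, so rows that repeat a pose let the fingers close. It gives the time, the measured TCP pose, the force, the opening and the grip force at its end, in the units of the state.
- ctrl.read_state(): the state, without advancing time (a new reading comes with each control period).
- ctrl.get_image(name): name is "scene" or "top" or "wrist"; returns a dict with "pixels" (400x640x3 uint8, red, green, blue), "fx", "fy", "cx", "cy" (pixels), "extrinsics" (4x4, takes a point from camera to world coordinates); the wrist camera has in their place "mount" (4x4, takes a point from camera to tool coordinates, whose origin is the TCP and whose axes are the flange's). Camera axes: x right, y up, looking along -z (the intrinsics and any distortion apply to the point x, -y, -z); pixel columns grow to the right and rows downward; lengths in mm; the calibration is good to about 2 mm. A picture is of the moment at which its call begins: read the wrist's pose just before it. There is no depth.
- ctrl.finish_job(): hands the job in; it is judged then, once.
The state is a dict: "clock": time; "qpos": joint angles; "qd": joint speeds; "tau": joint torques, N m; "eef_pos": TCP position; "tool_rot": TCP orientation; "force": force on the tool from outside, world axes, zero at the start; "torque": the same for the moment, N m; "width": finger opening in mm; "gripper_force": force on a finger pad.
Only numpy, scipy, OpenCV 4.12 (cv2) and the standard library are available. Lean on these libraries where they do the work, as an engineer would, in place of code of your own. Each camera call takes 0.05 s, during which the arm holds its last target. There are 200 camera calls.

### The job

Pick up the cedar block and hang it by its brass eye on the snap hook at the side of the little cream cabinet: push the eye down over the hook's nose and past the sprung gate until it is inside and the gate has snapped shut again, then let the block hang there still. Leave the bottle, jar, cup and brush standing or lying where they are.

Things in the scene. Friction and masses are not known exactly. Their poses are not given: they have to be found in the camera images.
- cedar_block: Reddish cedar block 70 x 26 x 20 mm (its x, y, z; flat at the start, z up), about 50 g, with a brass ring (the eye) fixed rigidly to its +x end, in the block's xy plane at mid-thickness. Origin: centre of the block's underside. Can be gripped across its 26 mm width anywhere along its length; held level, it stays so against the gate's spring with a firm grip.
- eye_centre (a point): Centre of the eye: a rigid brass ring of 30 mm inner and 40 mm outer diameter, round wire 5 mm thick, at (60, 0, 10) mm in the block's frame; the ring's edge is 5 mm from the block's end, joined by a short stem. Axes as the block's.
- eye_far (a point): Middle of the wire at the eye's far side, at (77.5, 0, 10) mm in the block's frame. Axes as the block's. This is the part that must get inside the hook.
- cabinet: Fixed little cream cabinet, 200 (its x) x 160 (its y) x 236 mm high. Origin: on the counter under the middle of the hook side; its -x points out of that side (roughly the world's -y), z up. The brass snap hook lies in its xz plane, y = 0: an upturned hook of 7 mm bar, spine at x = -14 mm, bend's bottom at x = -31 mm (top face z = 167.5 mm), nose at x = -49 mm rising to z = 205.5 mm.
- hook_nose (a point): Top of the hook's nose, a vertical 7 mm round bar with a rounded end, at (-49, 0, 205.5) mm in the cabinet's frame. Axes as the cabinet's. The eye goes over it from above, the block level on the nose's -x side with its x along the cabinet's x, the eye's far wire landing on the gate. The space under the block there is free.
- hook_inside (a point): Middle of the space inside the hook, at (-31, 0, 185) mm in the cabinet's frame: below the gate, between nose and spine (nose axis 18 mm to its -x, spine axis 17 mm to its +x, bottom of the bend 17.5 mm below). Axes as the cabinet's.
- gate (a joint): Sprung steel gate, a 5 mm bar 32 mm long, hinged at the spine's top, (-14, 0, 217) mm in the cabinet's frame, sloping 30 degrees down to just inside the nose. 0 rad = shut (a stop); swings down and inwards to 1.0, springs back. Opening takes 1.5 to 4 N. A level eye with its far wire 10 to 15 mm inside the nose's axis passes it some 30 mm below the nose's top; it then snaps shut above.
- amber_bottle: Amber bottle, 56 mm across, 130 mm high, to be left alone. Origin: centre of its underside, z up.
- glass_jar: Green glass jar with a metal lid, 64 mm across, 80 mm high, to be left alone. Origin: centre of its underside, z up.
- white_cup: White cup, 72 mm across, 80 mm high, to be left alone. Origin: centre of its underside, z up.
- clothes_brush: Brush lying along its x axis, to be left alone. Origin: centre of its underside.
There are look-alikes about, which are no part of the job. Of the things that look like the cedar_block, take the one that is farthest to the robot's right at the start.

How it is judged:
By the outcome, as a careful person would: the job done as asked, in the order asked, and still so for the second after the job is handed in, with the robot touching nothing.
It also fails if it takes over 54 s, if anything falls off the work surface, if the arm or the gripper's body presses on something with over 40 N, if the wrist force passes 120 N, or if a joint passes its speed limit or range.

## Working session

There is one attempt and no reset: what is moved stays moved. The work goes in short steps, Python scripts to look and compute and a tool call to move; the robot and the scene stay as the last step left them, time stands still between calls to the robot, and variables do not carry over. Pictures are saved under pics/ and viewed, at most 10 in all, crops included, and the job is handed in when it is done.

Besides the shell and the picture viewer there is one more tool, called as a command line: name --argument value ..., lists and objects as JSON in quotes. send_rows: Moves the arm, as the interface text tells. Its arguments: {"type":"object","properties":{"rows":{"type":"array","items":{"type":"array","items":{"type":"array","items":{"type":"number"}}}},"grip":{"type":"number"}},"required":["rows"]}

```bash
ls; mkdir -p pics; cat > h.py <<'E'
import numpy as np, cv2
from cell import ctrl
from scipy.spatial.transform import Rotation as R
def grab(name):
    s=ctrl.read_state(); d=ctrl.get_image(name)
    if 'mount' in d:
        T=np.eye(4); T[:3,:3]=R.from_euler('xyz',s['tool_rot']).as_matrix(); T[:3,3]=s['eef_pos']
        d['E']=T@np.array(d['mount'])
    else: d['E']=np.array(d['extrinsics'])
    return d
def ray(d,u,v):
    K=np.array([[d['fx'],0,d['cx']],[0,d['fy'],d['cy']],[0,0,1]],float)
    dist=d.get('distortion',d.get('dist'))
    p=cv2.undistortPoints(np.array([[[u,v]]],float),K,None if dist is None else np.array(dist,float)).ravel()
    E=d['E']; r=E[:3,:3]@np.array([p[0],-p[1],-1]); return E[:3,3],r
def onz(d,u,v,z):
    o,r=ray(d,u,v); return o+r*(z-o[2])/r[2]
def proj(d,P):
    q=np.linalg.inv(d['E'])@np.append(P,1); return d['fx']*q[0]/-q[2]+d['cx'], d['fy']*q[1]/q[2]+d['cy']
def tri(a,b):
    (o1,r1),(o2,r2)=a,b
    t=np.linalg.lstsq(np.c_[r1,-r2],o2-o1,rcond=None)[0]; p,q=o1+t[0]*r1,o2+t[1]*r2
    return (p+q)/2,np.linalg.norm(p-q)
def save(d,n): cv2.imwrite(f'pics/{n}.png',d['pixels'][:,:,::-1])
E
python3 - <<'E'
from h import *
for n in ('scene','top'):
    d=grab(n); save(d,n+'0'); print(n,[k for k in d if k not in('pixels',)],d['fx'],d['cx'],d['cy'],d['E'].round(3).tolist())
print(ctrl.read_state())
E
```

```text
pics
scene ['fx', 'fy', 'cx', 'cy', 'extrinsics', 'E'] 441.5007983000272 320.7524727249194 200.95189545747002 [[0.874, -0.302, 0.382, 994.336], [0.486, 0.575, -0.658, -900.995], [-0.021, 0.76, 0.649, 893.479], [0.0, 0.0, 0.0, 1.0]]
top ['fx', 'fy', 'cx', 'cy', 'extrinsics', 'E'] 365.5427782868238 318.4530811623228 193.42079035587918 [[-0.014, 0.989, -0.145, 450.217], [-1.0, -0.013, 0.014, -116.287], [0.012, 0.145, 0.989, 916.704], [0.0, 0.0, 0.0, 1.0]]
{'clock': 0.1, 'qpos': array([ 1.11020944,  0.62924669,  0.03846003,  1.5182871 , -0.02701001,
        0.99627185, -0.02003414]), 'qd': array([ 0.000167  , -0.0018028 ,  0.00063393, -0.00116237, -0.00105036,
       -0.00123661, -0.00056308]), 'tau': array([ 3.23005806e-03, -5.64522994e+01,  1.23060130e+00, -1.93970954e+01,
        1.13726850e-02,  5.43979229e-03,  1.99390136e-06]), 'eef_pos': array([ 249.85284776, -599.58756257,  303.07959725]), 'tool_rot': array([-3.13989808e+00,  1.75612769e-05,  3.94734529e-01]), 'force': array([ 0.16686728,  0.9983148 , -0.01781364]), 'torque': array([-0.01494057,  0.03252377,  0.01754317]), 'gripper_force': 0.0, 'width': 85.50341500347558}
```

View pics/scene0.png

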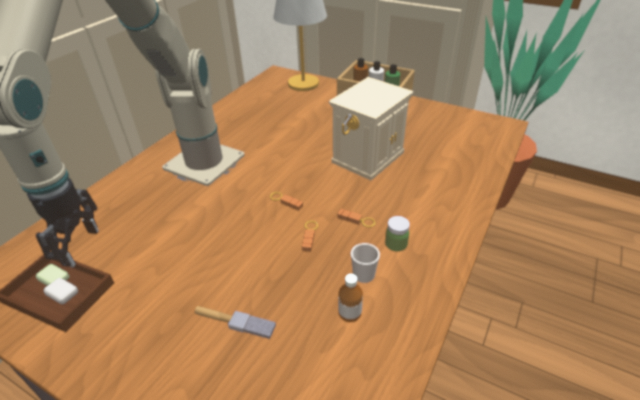

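View pics/top0.png

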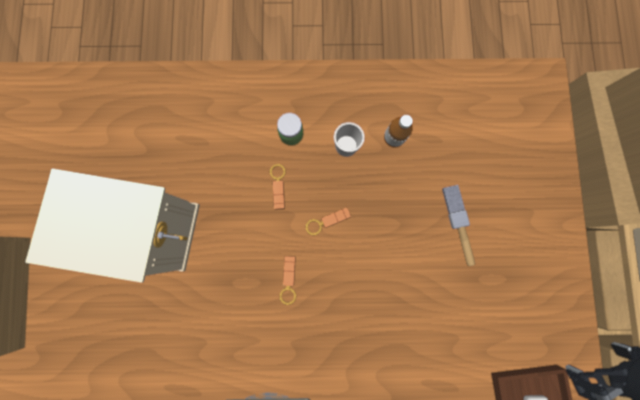

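The top view shows three eyed blocks. The farthest right is at about px (335,217), with its eye at (314,227). The hook is at about (172,237), on the cabinet's right side.

```bash
python3 - <<'E'
from h import *
t=grab('top'); s=grab('scene')
hsv=cv2.cvtColor(t['pixels'],cv2.COLOR_RGB2HSV)
print('block hsv',hsv[218,333],'table',hsv[250,335])
for (u,v) in [(335,217),(278,194),(289,270)]:
    c=t['pixels'][v-40:v+40,u-40:u+40].astype(int)
m=((t['pixels'][:,:,0].astype(int)-t['pixels'][:,:,2])>0)&(hsv[:,:,0]<11)&(hsv[:,:,2]>150)
m[:, :250]=0;m[:,370:]=0;m[:160]=0;m[300:]=0
n,l,st,ce=cv2.connectedComponentsWithStats(m.astype(np.uint8))
for i in range(1,n):
    if st[i,4]>40:
        p=np.argwhere(l==i)[:,::-1].astype(np.float32); r=cv2.minAreaRect(p); bp=cv2.boxPoints(r)
        w=np.array([onz(t,*q,20)[:2] for q in bp]); print(st[i],r,'ctr',onz(t,*r[0],20).round(1), np.linalg.norm(w-np.roll(w,1,0),axis=1).round(1))
print('eye',onz(t,314,227,10).round(1))
# cabinet top face
m=(hsv[:,:,1]<45)&(hsv[:,:,2]>215); m[:,210:]=0
n,l,st,ce=cv2.connectedComponentsWithStats(m.astype(np.uint8)); i=1+st[1:,4].argmax()
r=cv2.minAreaRect(np.argwhere(l==i)[:,::-1].astype(np.float32)); bp=cv2.boxPoints(r); w=np.array([onz(t,*q,236)[:2] for q in bp])
print('cab',bp.tolist(),w.round(1).tolist(),np.linalg.norm(w-np.roll(w,1,0),axis=1))
a=cv2.resize(t['pixels'][200:280,140:220],(400,400),interpolation=cv2.INTER_CUBIC)
b=cv2.resize(s['pixels'][80:160,310:390],(400,400),interpolation=cv2.INTER_CUBIC)
cv2.imwrite('pics/hook.png',np.hstack([a,b])[:,:,::-1])
E
```

```text
block hsv [ 12 140 215] table [ 14 144 168]
eye [ 499.  -116.7   10. ]
cab [[25.717082977294922, 261.640869140625], [42.13163375854492, 166.4364776611328], [162.81983947753906, 187.24478149414062], [146.40528869628906, 282.44915771484375]] [[431.4, 407.4], [607.8, 394.4], [565.2, 166.2], [391.1, 187.5]] [223.49664926 176.89200007 232.20204792 175.39824161]
```

View pics/hook.png

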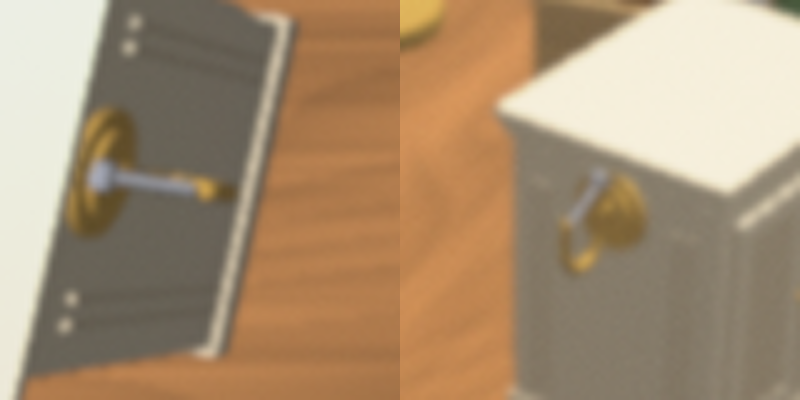

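The hook crops show the nose at top px (181.6,237.4) and scene px (343,124). The gate hinge is at top (160,235.4) and scene (350,115).

```bash
python3 - <<'E'
from h import *
t=grab('top'); s=grab('scene')
print('nose',tri(ray(t,181.6,237.4),ray(s,343,124)),'hinge',tri(ray(t,160,235.4),ray(s,350,115)))
print('nose on z205.5',onz(t,181.6,237.4,205.5).round(1),'hinge on z217+2',onz(t,160,235.4,219).round(1))
hsv=cv2.cvtColor(t['pixels'],cv2.COLOR_RGB2HSV)
m=((hsv[:,:,0]<14)&(hsv[:,:,2]>190)).astype(np.uint8)
m[:, :250]=0;m[:,370:]=0;m[:160]=0;m[300:]=0
n,l,st,ce=cv2.connectedComponentsWithStats(m)
for i in range(1,n):
    if st[i,4]>40:
        p=np.argwhere(l==i)[:,::-1].astype(np.float32); r=cv2.minAreaRect(p); bp=cv2.boxPoints(r)
        w=np.array([onz(t,*q,20)[:2] for q in bp]); print(st[i],'ctr',r[0],onz(t,*r[0],20).round(1), np.linalg.norm(w-np.roll(w,1,0),axis=1).round(1))
m=((hsv[:,:,1]<45)&(hsv[:,:,2]>215)).astype(np.uint8); m[:,210:]=0
c=max(cv2.findContours(m,0,2)[0],key=cv2.contourArea); q=cv2.approxPolyDP(c,6,True)[:,0]
w=np.array([onz(t,*x,236)[:2] for x in q]);print(q.tolist(),w.round(1).tolist())
d=w-np.roll(w,1,0); print(np.degrees(np.arctan2(d[:,1],d[:,0])),np.linalg.norm(d,axis=1))
E
```

```text
nose (array([473.29172995, 139.7790011 , 203.92984309]), np.float64(2.8803528179969695)) hinge (array([477.74071579, 176.42476211, 216.93640488]), np.float64(4.1480083852328065))
nose on z205.5 [472.1 138.3 205.5] hinge on z217+2 [476.  174.2 219. ]
[272 181  12  28 252] ctr (277.42083740234375, 194.3371124267578) [580.4 -27.2  20. ] [67.5 25.2 67.5 24.9]
[322 208  28  19 260] ctr (335.54315185546875, 216.76727294921875) [ 522.8 -170.    20. ] [23.8 67.8 23.9 67.6]
[283 257  12  29 275] ctr (288.4413757324219, 270.9965515136719) [393.9 -54.   20. ] [23.4 67.  23.7 67. ]
[[52, 169], [26, 261], [140, 281], [162, 188]] [[602.7, 375.6], [432.5, 407.0], [393.8, 199.2], [563.8, 167.7]]
[  79.40984087  169.53819056 -100.54717795  -10.51184868] [211.50895773 172.99799985 211.35771266 172.8391745 ]
```

send_rows --rows '[[[4,-3,0.5,0,0,-0.14],[8,-6,1,0,0,-0.28],[12,-9,2,0,0,-0.42],[16,-12,3,0,0,-0.56],[20,-15,4,0,0,-0.7],[24,-18,4.5,0,0,-0.84],[28,-21,5,0,0,-0.98],[32,-24,5.5,0,0,-1.12],[36,-27,6,0,0,-1.26],[39,-29,6.5,0,0,-1.4]]]'

```text
clock: 1.3
eef_pos: [499.8, -179.4, 239.1]
tool_rot: [3.14, -0.0, 1.803]
force: [0.6, -0.4, -0.2]
width: 85.3
gripper_force: 0.0
```

```bash
cat >> h.py <<'E'
def go(x,y,z,yaw,T=None):
    "shift in cm + rotvec in tool axes from the present pose to a tool-down pose"
    s=ctrl.read_state(); r=R.from_euler('xyz',s['tool_rot'])
    g=R.from_euler('xyz',[np.pi,0,np.radians(yaw)])
    print('go',(r.inv().apply(np.array([x,y,z])-s['eef_pos'])/10).round(2),(r.inv()*g).as_rotvec().round(3),'clock',s['clock'])
E
python3 - <<'E'
from h import *
s=ctrl.read_state(); print(s['eef_pos'],s['tool_rot'],s['qpos'].round(2)); go(518,-159,230,114)
print(np.array(ctrl.get_image('wrist')['mount']).round(3))
E
```

```text
[ 499.78690391 -179.39003589  239.11575459] [ 3.14036939e+00 -2.07823885e-04  1.80252303e+00] [ 0.52  0.56 -0.34  1.91  0.27  0.71  0.25]
go [1.57 2.24 0.91] [ 0.001 -0.    -0.187] clock 1.3
[[ 0.0000e+00  9.6400e-01  2.6500e-01  6.6013e+01]
 [ 1.0000e+00  0.0000e+00 -1.0000e-03 -4.3200e-01]
 [-1.0000e-03  2.6500e-01 -9.6400e-01 -7.0505e+01]
 [ 0.0000e+00  0.0000e+00  0.0000e+00  1.0000e+00]]
```

send_rows --rows '[[[0.8,1.1,0.5,0,0,-0.1],[1.6,2.2,0.9,0,0,-0.187],[1.6,2.2,0.9,0,0,-0.187],[1.6,2.2,0.9,0,0,-0.187]]]'

```text
clock: 1.75
eef_pos: [516.0, -162.4, 229.9]
tool_rot: [-3.141, -0.0, 1.979]
force: [0.5, 0.2, -0.4]
width: 85.5
gripper_force: 0.0
```

```bash
python3 - <<'E'
from h import *
w=grab('wrist'); save(w,'w1'); print(w['fx'],w['cx'],w['cy']); print(ctrl.read_state()['eef_pos'])
hsv=cv2.cvtColor(w['pixels'],cv2.COLOR_RGB2HSV)
print([ (round(a),round(b)) for a,b in [proj(w,(522.8,-170,20)),proj(w,(499,-116.7,10))]])
u,v=map(int,proj(w,(522.8,-170,20))); print(hsv[v,u])
E
```

```text
285.42821848903617 321.6524908406866 197.19335741379632
[ 515.83254742 -162.83870073  229.96730264]
[(325, 196), (325, 137)]
[ 12 167 174]
```

View pics/w1.png

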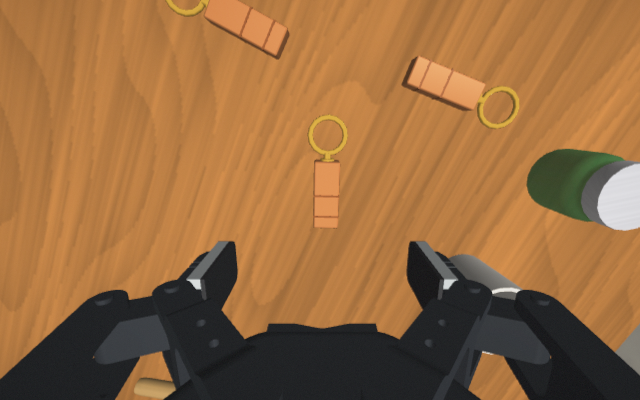

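The wrist view shows the block's top face spanning (314–339, 160–219) and the ring centred at about (328,135). The jaws straddle it, lower in the image.

```bash
python3 - <<'E'
from h import *
w=grab('wrist')
e=onz(w,328,135,10); 
for p in [(314,160.5),(339.5,160.5),(314.5,219),(338.5,219),(314.5,227.5),(338.5,227.5)]: print(onz(w,*p,20)[:2].round(1))
a=onz(w,326.7,160.5,20); b=onz(w,326.5,219,20);print('eye',e.round(1),'end',a.round(1),b.round(1))
L=np.linalg.norm(b-a); print('L',L, np.linalg.norm((a-e)[:2]))
b2=onz(w,326.5,227.5,20); d=(e-b2)[:2]; print(np.linalg.norm(a-b2),np.degrees(np.arctan2(d[1],d[0])))
E
```

```text
[ 498.  -141.7]
[ 521.1 -131.7]
[ 522.3 -197.7]
[ 545.2 -187.7]
[ 526.  -206.4]
[ 549.1 -196.4]
eye [ 501.2 -114.2   10. ] end [ 509.5 -136.7   20. ] [ 533.8 -192.7   20. ]
L 60.99574277064752 24.057419654641556
70.44769415706548 112.6356707094901
```

```bash
python3 - <<'E'
from h import *
go(517.6,-155.2,77,113)
E
```

```text
go [ 0.65  0.49 15.3 ] [-0.001  0.001  0.007] clock 1.85
```

send_rows --rows '[[[0.4,0.3,3,0,0,0],[0.6,0.5,6,0,0,0.007],[0.6,0.5,9,0,0,0.007],[0.6,0.5,12,0,0,0.007],[0.6,0.5,14,0,0,0.007],[0.6,0.5,15.3,0,0,0.007],[0.6,0.5,15.3,0,0,0.007]]]'

```text
clock: 2.55
eef_pos: [517.6, -154.8, 75.8]
tool_rot: [-3.139, -0.001, 1.974]
force: [0.2, 0.1, 0.3]
width: 85.5
gripper_force: 0.0
```

send_rows --rows '[[[0,0,0,0,0,0],[0,0,0,0,0,0],[0,0,0,0,0,0],[0,0,0,0,0,0],[0,0,0,0,0,0],[0,0,0,0,0,0],[0,0,0,0,0,0],[0,0,0,0,0,0]]]' --grip 255

```text
clock: 3.35
eef_pos: [519.1, -154.5, 78.0]
tool_rot: [3.14, 0.001, 1.975]
force: [-0.5, 0.5, 6.3]
width: 24.7
gripper_force: 59.9
```

send_rows --rows '[[[0,0,-2,0,0,0],[0,0,-5,0,0,0],[0,0,-9,0,0,0],[0,0,-13,0,0,0],[0,0,-17,0,0,0],[0,0,-20,0,0,0],[0,0,-22,0,0,0],[0,0,-23,0,0,0],[0,0,-23,0,0,0]]]'

```text
clock: 4.25
eef_pos: [518.9, -154.5, 308.0]
tool_rot: [3.14, 0.002, 1.975]
force: [-0.5, 0.5, -1.3]
width: 24.5
gripper_force: 59.0
```

```bash
python3 - <<'E'
from h import *
s=ctrl.read_state(); print(s['eef_pos'],s['tool_rot'],s['width'],s['gripper_force'])
go(450,22.5,310,79.45)
E
```

```text
[ 518.94665202 -154.45930388  308.04758171] [3.13979069e+00 1.76954150e-03 1.97458418e+00] 24.452895338965305 58.99597227573395
go [18.98  0.61 -0.23] [0.002 0.001 0.588] clock 4.25
```

send_rows --rows '[[[2,0,0,0,0,0.07],[5,0.1,0,0,0,0.15],[8,0.2,0,0,0,0.25],[11,0.3,-0.2,0,0,0.35],[14,0.4,-0.2,0,0,0.45],[17,0.5,-0.2,0,0,0.53],[18.5,0.6,-0.2,0,0,0.588],[19,0.6,-0.2,0,0,0.588],[19,0.6,-0.2,0,0,0.588],[19,0.6,-0.2,0,0,0.588]]]'

```text
clock: 5.25
eef_pos: [449.5, 21.7, 308.4]
tool_rot: [-3.141, 0.001, 1.387]
force: [-0.4, 0.7, -0.6]
width: 24.6
gripper_force: 59.0
```

```bash
python3 - <<'E'
from h import *
s=ctrl.read_state(); print(s['eef_pos'],s['tool_rot'],s['width'])
w=grab('wrist'); save(w,'w2')
x=np.array([.183,.983,0])
print('eye pred',proj(w,s['eef_pos']+45*x-[0,0,68]),'nose',proj(w,(472,140.5,205.5)),'hinge',proj(w,(477.5,176,217)))
E
```

```text
[449.54072352  21.74789153 308.37143375] [-3.14081715e+00  6.42130050e-04  1.38654600e+00] 24.58898851618083
eye pred (np.float64(321.5056930438776), np.float64(163.45268415837918)) nose (np.float64(322.15611700751225), np.float64(12.361577269789649)) hinge (np.float64(319.884697019883), np.float64(-84.75374144933369))
```

View pics/w2.png

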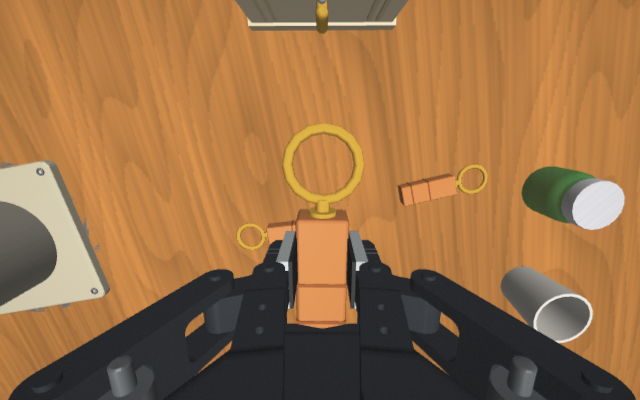

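The ring is centred at (323,163), as predicted. The nose is near (322,10), in line laterally. Next I move forward over the nose.

```bash
python3 - <<'E'
from h import *
go(462.8,91.3,308,79.45)
E
```

```text
go [7.1  0.01 0.04] [-0.001  0.001 -0.001] clock 5.3
```

send_rows --rows '[[[1,0,0,0,0,0],[2.5,0,0,0,0,0],[4,0,0,0,0,0],[5.5,0,0,0,0,0],[6.5,0,0,0,0,0],[7,0,0,0,0,0],[7.1,0,0,0,0,0],[7.1,0,0,0,0,0],[7.1,0,0,0,0,0]]]'

```text
clock: 6.2
eef_pos: [462.3, 91.8, 308.9]
tool_rot: [-3.141, 0.001, 1.386]
force: [1.0, 1.0, -0.2]
width: 25.1
gripper_force: 59.0
```

```bash
python3 - <<'E'
from h import *
s=ctrl.read_state(); print(s['eef_pos'],s['tool_rot'],s['width'])
w=grab('wrist'); t=grab('top'); x=np.array([.183,.983,0])
print('eye pred',proj(w,s['eef_pos']+45*x-[0,0,68]),'nose',proj(w,(472,140.5,205.5)),'hinge',proj(w,(477.5,176,217)))
a=cv2.resize(w['pixels'][0:300,160:480],(640,600)); cv2.imwrite('pics/w3.png',a[:,:,::-1])
E
```

```text
[462.34038118  91.80436836 308.85918334] [-3.14147415e+00  5.49451217e-04  1.38575290e+00] 25.135944896732113
eye pred (np.float64(321.3387408850193), np.float64(163.4648524159007)) nose (np.float64(322.3122588155405), np.float64(146.9395739557398)) hinge (np.float64(320.3127906434656), np.float64(80.543173158627))
```

View pics/w3.png

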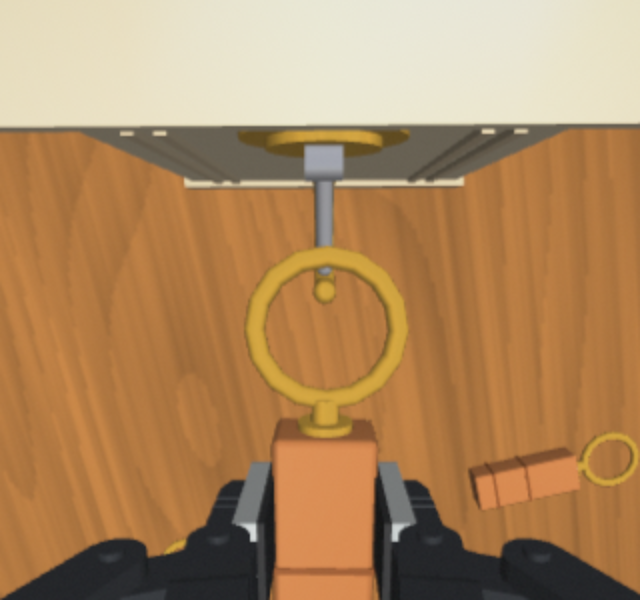

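The nose is at crop (324,290), inside the ring centred at (326,326), and the gate lies under the far wire as wanted. Descending.

send_rows --rows '[[[0.05,0,1,0,0,0],[0.05,0,2,0,0,0],[0.05,0,3,0,0,0],[0.05,0,3.5,0,0,0],[0.05,0,4,0,0,0],[0.05,0,4.5,0,0,0],[0.05,0,5,0,0,0],[0.05,0,5.5,0,0,0],[0.05,0,5.5,0,0,0]]]'

```text
clock: 7.2
eef_pos: [461.9, 93.0, 253.1]
tool_rot: [-3.14, 0.001, 1.387]
force: [-0.6, 0.1, -1.0]
width: 24.3
gripper_force: 59.0
```

send_rows --rows '[[[0,0,0.3,0,0,0],[0,0,0.6,0,0,0],[0,0,0.9,0,0,0],[0,0,1.1,0,0,0],[0,0,1.3,0,0,0],[0,0,1.3,0,0,0],[0,0,1.3,0,0,0]]]'

```text
clock: 7.9
eef_pos: [462.5, 93.1, 240.9]
tool_rot: [3.142, -0.0, 1.387]
force: [0.4, -0.3, -0.4]
width: 24.6
gripper_force: 59.0
```

```bash
python3 - <<'E'
from h import *
s=ctrl.read_state(); print(s['clock'],s['eef_pos'],s['tool_rot'],s['force'],s['width'])
w=grab('wrist'); c=grab('scene')
a=cv2.resize(w['pixels'][20:220,240:400],(480,600),interpolation=cv2.INTER_CUBIC)
b=cv2.resize(c['pixels'][90:170,310:352],(315,600),interpolation=cv2.INTER_CUBIC)
cv2.imwrite('pics/w4.png',np.hstack([a,b])[:,:,::-1])
E
```

```text
7.9 [462.53726389  93.07455954 240.92038709] [ 3.14154459e+00 -6.94869479e-05  1.38680048e+00] [ 0.40024361 -0.29155282 -0.44528468] 24.56635544389312
```

View pics/w4.png

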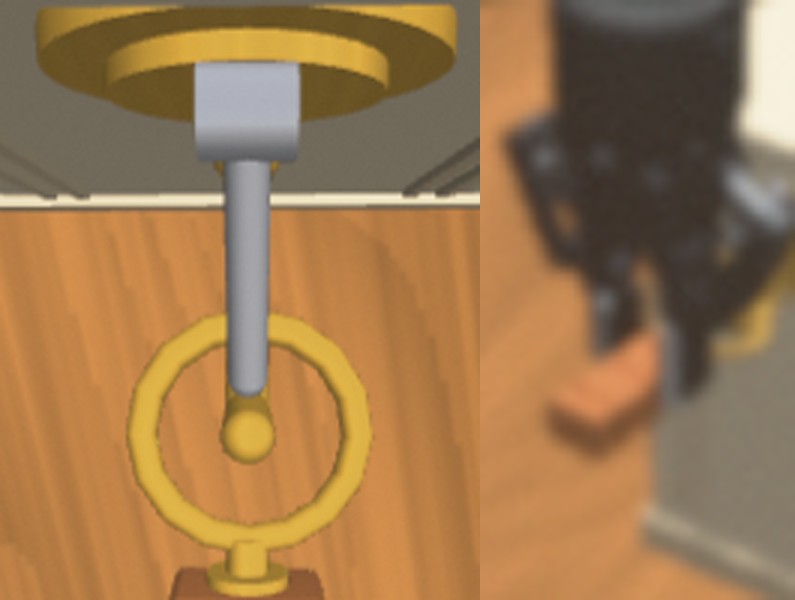

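The ring now sits below the gate at crop (248,430), and the gate has snapped shut above it with no contact force. I'll tilt the block down about its far wire so it can be released gently.

send_rows --rows '[[[-0.3,0,0.35,0,0.05,0],[-0.57,0,0.69,0,0.1,0],[-0.82,0,1.06,0,0.15,0],[-1.07,0,1.44,0,0.2,0],[-1.28,0,1.84,0,0.25,0],[-1.49,0,2.24,0,0.3,0],[-1.67,0,2.66,0,0.35,0],[-1.84,0,3.09,0,0.4,0],[-1.84,0,3.09,0,0.4,0]]]'

```text
clock: 8.9
eef_pos: [459.0, 73.4, 209.3]
tool_rot: [-3.139, -0.401, 1.382]
force: [0.6, -0.6, 0.0]
width: 24.3
gripper_force: 59.2
```

```bash
python3 - <<'E'
from h import *
s=ctrl.read_state(); r=R.from_euler('xyz',s['tool_rot'])
print(s['clock'],s['eef_pos'],s['qpos'].round(2),s['force'].round(1),s['torque'].round(2),'wire',s['eef_pos']+r.apply([62.5,0,68]),'tilt',np.degrees(np.arccos(-r.as_matrix()[2,2])))
print('want wire x_c=-31:',np.array([472.2,141.5])+18*np.array([.183,.983]))
# remaining tilt shifts about the wire
for th in (.1,.2,.3,.4,.5,.6):
    p=np.array([62.5,0,68]); print(th,((p-R.from_rotvec([0,th,0]).apply(p))/10).round(2))
E
```

```text
8.9 [459.0208672   73.42889941 209.30651774] [ 0.48  0.62 -0.69  2.18 -0.02  0.34 -0.26] [ 0.6 -0.6  0. ] [-0.33  0.11  0.01] wire [474.63430561 156.0497282  171.09304903] tilt 22.973086726806354
want wire x_c=-31: [475.494 159.194]
0.1 [-0.65  0.    0.66]
0.2 [-1.23  0.    1.38]
0.3 [-1.73  0.    2.15]
0.4 [-2.15  0.    2.97]
0.5 [-2.49  0.    3.83]
0.6 [-2.75  0.    4.72]
```

send_rows --rows '[[[-0.3,0,0.33,0,0.05,0],[-0.6,0,0.66,0,0.1,0],[-0.9,0,1.0,0,0.15,0],[-1.2,0,1.38,0,0.2,0],[-1.2,0,1.38,0,0.2,0],[-1.2,0,1.38,0,0.2,0]]]'

```text
clock: 9.5
eef_pos: [458.3, 69.5, 192.7]
tool_rot: [-3.141, -0.599, 1.387]
force: [0.4, 0.1, -0.0]
width: 24.5
gripper_force: 59.1
```

```bash
python3 - <<'E'
from h import *
s=ctrl.read_state(); r=R.from_euler('xyz',s['tool_rot'])
print(s['clock'],s['eef_pos'],s['qpos'].round(2),s['force'].round(1),'wire',s['eef_pos']+r.apply([62.5,0,68]),'tilt',np.degrees(np.arccos(-r.as_matrix()[2,2])))
E
```

```text
9.5 [458.2643113   69.53873923 192.73979492] [ 0.71  0.79 -0.88  2.21 -0.04  0.26 -0.12] [ 0.4  0.1 -0. ] wire [474.70709511 157.97637737 171.79536794] tilt 34.306293271866075
```

send_rows --rows '[[[0,0,0,0,0,0],[0,0,0,0,0,0],[0,0,0,0,0,0],[0,0,0,0,0,0],[-0.5,0,-1,0,0,0],[-1.5,0,-3,0,0,0],[-3,0,-6,0,0,0],[-4.5,0,-9,0,0,0],[-6,0,-12,0,0,0],[-6,0,-12,0,0,0]]]' --grip 0

```text
clock: 10.5
eef_pos: [437.4, -50.8, 258.7]
tool_rot: [3.138, -0.598, 1.38]
force: [0.9, -0.9, -1.2]
width: 85.7
gripper_force: 0.0
```

```bash
python3 - <<'E'
from h import *
s=ctrl.read_state(); print(s['clock'],s['eef_pos'],s['qpos'].round(2),s['force'].round(1),s['width'])
c=grab('scene'); c2=grab('top')
a=cv2.resize(c['pixels'][70:190,260:420],(800,600),interpolation=cv2.INTER_CUBIC)
cv2.imwrite('pics/w5.png',a[:,:,::-1])
E
```

```text
10.5 [437.39857081 -50.76636701 258.69827017] [ 1.06  0.71 -1.01  2.12 -0.03  0.59  0.02] [ 0.9 -0.9 -1.2] 85.66417259023434
```

View pics/w5.png

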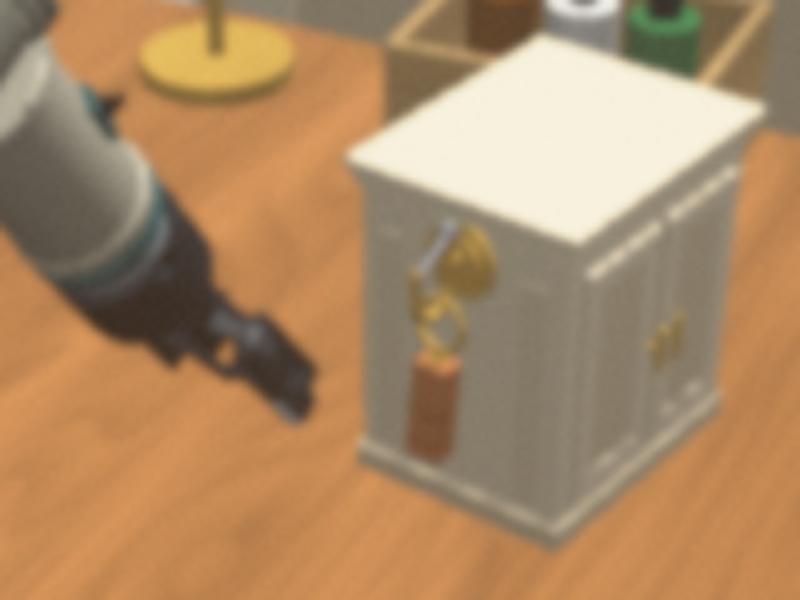

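The block hangs from the hook at crop (435,400), the gate is shut at (440,245), and the gripper is clear. I'll let it settle and check that it is still.

send_rows --rows '[[[0,0,-1,0,0,0],[0,0,-2,0,0,0],[0,0,-3,0,0,0],[0,0,-3,0,0,0],[0,0,-3,0,0,0],[0,0,-3,0,0,0],[0,0,-3,0,0,0],[0,0,-3,0,0,0],[0,0,-3,0,0,0],[0,0,-3,0,0,0]]]'

```text
clock: 11.6
eef_pos: [433.5, -62.5, 282.5]
tool_rot: [-3.141, -0.6, 1.387]
force: [-0.5, 0.1, 0.0]
width: 85.4
gripper_force: 0.0
```

send_rows --rows '[[[0,0,0,0,0,0],[0,0,0,0,0,0],[0,0,0,0,0,0],[0,0,0,0,0,0],[0,0,0,0,0,0],[0,0,0,0,0,0],[0,0,0,0,0,0],[0,0,0,0,0,0],[0,0,0,0,0,0],[0,0,0,0,0,0]]]'

```text
clock: 12.6
eef_pos: [433.5, -62.6, 282.6]
tool_rot: [3.142, -0.6, 1.387]
force: [-0.4, 1.1, -0.6]
width: 85.7
gripper_force: 0.0
```

send_rows --rows '[[[0,0,0,0,0,0],[0,0,0,0,0,0],[0,0,0,0,0,0],[0,0,0,0,0,0],[0,0,0,0,0,0],[0,0,0,0,0,0],[0,0,0,0,0,0],[0,0,0,0,0,0],[0,0,0,0,0,0],[0,0,0,0,0,0]]]'

```text
clock: 13.6
eef_pos: [433.5, -62.6, 282.5]
tool_rot: [-3.142, -0.6, 1.387]
force: [0.0, 0.7, 0.5]
width: 85.4
gripper_force: 0.0
```

```bash
python3 - <<'E'
from h import *
P=[]
for i in range(16):
    c=grab('scene')['pixels'][135:170,335:358]; h=cv2.cvtColor(c,cv2.COLOR_RGB2HSV)
    m=(h[:,:,0]<12)&(h[:,:,1]>90); P.append(np.argwhere(m).mean(0))
P=np.array(P); print(m.sum(),P.round(2).tolist(),ctrl.read_state()['clock'])
E
```

```text
0 [[nan, nan], [nan, nan], [nan, nan], [nan, nan], [nan, nan], [nan, nan], [nan, nan], [nan, nan], [nan, nan], [nan, nan], [nan, nan], [nan, nan], [17.0, 10.0], [21.0, 13.5], [nan, nan], [nan, nan]] 14.4<stdin>:5: RuntimeWarning: Mean of empty slice.
  ret = um.true_divide(
```

```bash
python3 - <<'E'
from h import *
P=[]
for i in range(16):
    f=grab('scene')['pixels']; c=f[135:166,335:362].astype(int)
    m=(c[:,:,0]-c[:,:,2])>45; P.append(np.argwhere(m).mean(0))
P=np.array(P); print(m.sum(),P.round(2).tolist(),ctrl.read_state()['clock'])
cv2.imwrite('pics/w6.png',cv2.resize(f[70:190,260:420],(800,600),interpolation=cv2.INTER_CUBIC)[:,:,::-1])
E
```

```text
236 [[13.24, 11.67], [13.14, 11.67], [13.26, 11.72], [13.18, 11.75], [13.26, 11.79], [13.11, 11.8], [13.14, 11.83], [13.22, 11.81], [13.2, 11.74], [13.24, 11.7], [13.15, 11.74], [13.23, 11.71], [13.22, 11.77], [13.09, 11.78], [13.23, 11.75], [13.19, 11.79]] 15.2
```

View pics/w6.png

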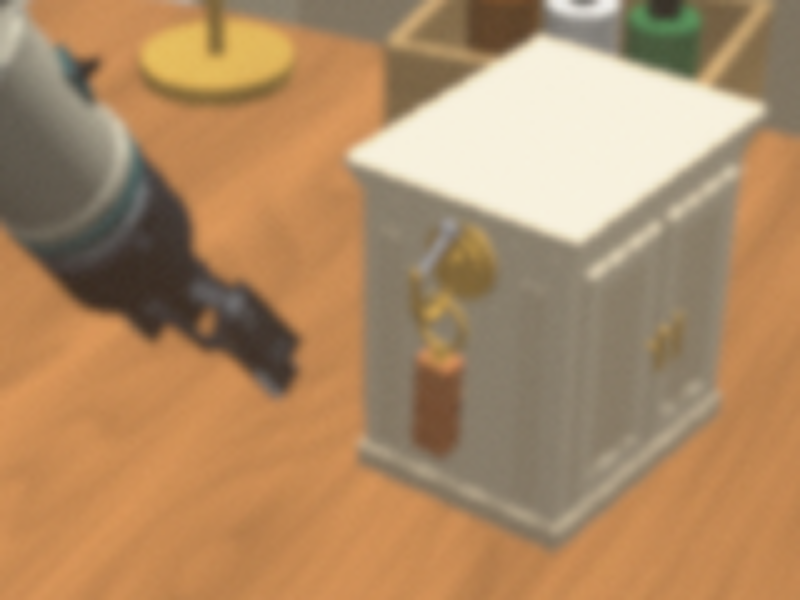

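The block hangs plumb at crop (438,400) with the gate shut, and its remaining motion is under 0.1 px. One more short wait, then hand in.

send_rows --rows '[[[0,0,0,0,0,0],[0,0,0,0,0,0],[0,0,0,0,0,0],[0,0,0,0,0,0],[0,0,0,0,0,0],[0,0,0,0,0,0],[0,0,0,0,0,0],[0,0,0,0,0,0],[0,0,0,0,0,0],[0,0,0,0,0,0]]]'

```text
clock: 16.2
eef_pos: [433.5, -62.6, 282.6]
tool_rot: [3.142, -0.6, 1.387]
force: [0.5, 0.2, -0.2]
width: 85.4
gripper_force: 0.0
```

send_rows --rows '[[[0,0,0,0,0,0],[0,0,0,0,0,0],[0,0,0,0,0,0],[0,0,0,0,0,0],[0,0,0,0,0,0],[0,0,0,0,0,0],[0,0,0,0,0,0],[0,0,0,0,0,0],[0,0,0,0,0,0],[0,0,0,0,0,0]]]'

```text
clock: 17.2
eef_pos: [433.5, -62.6, 282.6]
tool_rot: [3.142, -0.6, 1.387]
force: [0.8, 0.5, 0.1]
width: 85.5
gripper_force: 0.0
```

```bash
python3 -c "
from cell import ctrl
print(ctrl.finish_job())"
```

```text
the job is handed in; nothing more can be done
None
```

The cedar block hangs still by its eye inside the snap hook with the gate shut above it, the gripper is clear, and the job was handed in at 17.2 s.

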